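# Clear the insulator and gather the earthing studs in the tray's red corner

## Robot

A 6-joint arm with a two-finger parallel gripper is mounted at the origin on the work surface. World frame = base frame: x ahead of the robot, y to its left, z up, the work surface at z = 0. Lengths are in m, angles in degrees, forces in N, time in s.
With the tool pointing down it reaches from about 0.375 to 0.9 m from the base axis. Payload 3.1 kg.
Tool frame: the origin (TCP) lies on the centre line of the jaws, within the pads' length; the fingertips stand 8 mm ahead of it and the grasp point (between the pads) lies 11 mm behind it; z points along the fingers, y is the direction in which the jaws open and shut (so a half turn about z gives the same grasp; the last joint's range is limited). The gripper opens to 87 mm and grips with 3 to 60 N. Pads are 19 mm wide; open, the fingers measure 117 mm over their backs; the gripper's body (75 mm by 190 mm) begins 51 mm behind the grasp point.
Start: joints at [-82.649, 30.224, 82.088, -0, 67.689, -10.227], TCP at [0.189, -0.596, 0.231] pointing down, gripper open.
Joint ranges: [-176.69, 176.69], [-43.24, 126.21], [12.49, 139.97], [-82, 262], [0, 151.66], [-163.58, 163.58]. Speed limits (degrees/s): [159.86, 159.86, 180, 180, 180, 180].

## Interface

Orientations are given as a 3x3 rotation matrix whose columns are the frame's x, y, z axes.
In Python, from rig import * gives the robot as it stands. The module is installed in compiled form; this text tells all that it offers.
- The arm moves only by the tool arm_command, never from a script. Its argument "commands" is a list of rows, each an object with "translation": the shift along the tool's x, y, z scaled (see below), a list of three; "dr": the turn, a rotation vector about the tool's x, y, z scaled (see below), a list of three; "jaw": the closure, from 0 (fully open) to 1 (shut). In form: [{"translation": [x, y, z], "dr": [ax, ay, az], "jaw": jaw}, ...]. A call has 1 to 12 rows; each row shifts and turns the commanded pose from where the row before left it, along the tool's axes as they then stand; what a row does not reach is not made up. The controller multiplies each number of a shift by 25 mm and each number of a turn by 6 degrees. A row lasts 1/12 s, in which the tool goes at most 41.7 mm and 7.16 degrees, less where a joint would pass 70% of its speed; a pose out of reach is approached as far as the arm can. A call with a number of a shift or a turn outside -1 to 1 is refused whole. A call with a gripper value outside its range is refused whole. The fingers move at their own pace and stop on an object; the grip force is fixed at half the most. Time passes only in rows, so rows that do not move let the fingers close. It gives the time, the measured TCP pose, the force and the opening at its end, in the units of the state.
- read_state(): the state, without advancing time (a new reading comes with each control period).
- capture(name): name is "side" or "top" or "wrist"; returns (picture, depth): 480x640x3 uint8, red, green, blue; 480x640 float32, m along the optical axis (not along the pixel's ray), 0 where there is no reading.
- camera_model(name): a dict with "intrinsics" (3x3 intrinsics, pixels), "k1" (the pictures are not rectified: a ray, as slopes to the right and down, at radius r is drawn at 1 + k1 r^2 times it, then the intrinsics apply), "pose" (4x4, takes a point from camera to world coordinates); the wrist camera has in their place "mount" (4x4, takes a point from camera to tool coordinates, whose origin is the TCP and whose axes are the flange's). Camera axes: x right, y down, z forward; pixel columns grow to the right and rows downward; lengths in m; the calibration is good to about 2 mm. A picture is of the moment at which its call begins: read the wrist's pose just before it. camera_model takes no time and is no camera call.
- hand_in(): hands the job in, once; it reports no verdict.
The state is a dict: "time_s": time; "joint_positions": joint angles; "qvel": joint speeds; "tau": joint torques, N m; "position": TCP position; "tcp_rot": TCP orientation; "force": force on the tool from outside, world axes, zero at the start; "moment": the same for the moment, N m; "opening": opening from 0.0 (shut) to 1.0 (fully open).
Only numpy, scipy, OpenCV 4.12 (cv2) and the standard library are available. Lean on these libraries where they do the work, as an engineer would, in place of code of your own. Each camera call takes 0.05 s, during which the arm holds its last target.

## Task

Take the ceramic insulator out of the aluminium tray and stand it upright in the middle of its narrow rubber-topped stand, so that the studs cannot knock against it. Then lift the tray well clear of the table by its carrying bar and tip it down towards the red corner until all three copper studs have slid together into that corner, without spilling any. Finish while still holding the tray up, tilted and still, clear of the things around it; leave the other things where they are.

Things in the scene. Friction and masses are not known exactly. Their poses are not given: they have to be found in the camera images.
- tray: bare aluminium battery tray, an open box 210 mm (its x) by 170 mm (its y), walls 40 mm high, walls and floor 4 mm thick, about 0.4 kg empty, standing loose on the table at any yaw. A straight carrying bar runs over its middle from end wall to end wall along its x (see tray_handle); upright straps 30 mm wide (in y) join bar and end walls. The corner at +x +y is painted red on floor, rim and outside. Origin: centre of the underside, z up.
- tray_handle (a point): centre of the tray's carrying bar (dark rubber grip on the middle 100 mm), 78 mm above the tray's underside. The bar runs along the tray's x, is 16 mm wide (tray y) and 18 mm tall, its top 87 mm and its bottom 69 mm above the tray's underside; nothing is under it but the studs.
- tray_corner (a point): the red corner: point on the tray's inner floor where the +x and +y walls meet, at tray coordinates (101, 81, 4) mm.
- insulator: pale ceramic insulator standing upright inside the tray, on the side of the bar away from the red corner (tray y about -35 to -55 mm), clear of the bar. 90 mm tall, foot 40 mm diameter, two sheds of 38 mm diameter below 46 mm, plain round neck of 26 mm diameter from 46 mm to 90 mm height (the place to grip, above the tray walls). About 0.16 kg. Origin: centre of its underside, z up its axis.
- stand: fixed insulator stand on the table: green foot plate 70 by 70 by 8 mm, 16 mm steel post, and a round black rubber top of 36 mm diameter, 70 mm above the table. Origin: centre of the foot's underside. (Not tracked, fixed and out of the way: an open olive case at the robot's far right beyond y = -0.42, its lid 0.37 m high, and instrument boxes up to 152 mm tall along the back of the table, beyond x = 0.74.)
- stand_top (a point): centre of the stand's flat rubber top, 70 mm above the table.
- stud1: copper earthing stud standing on its round foot in the tray: foot 24 mm diameter and 6 mm thick, 10 mm diameter pin above it, 22 mm tall in all, 35 g. Origin: centre of the foot's underside, z up along the pin. Smooth: it starts to slide on the tray floor at a slope of about 9 to 14 degrees, and needs more to creep along a wall (a tilt of 30 to 35 degrees straight towards the corner brings it all the way).
- stud2: copper earthing stud standing on its round foot in the tray: foot 24 mm diameter and 6 mm thick, 10 mm diameter pin above it, 22 mm tall in all, 35 g. Origin: centre of the foot's underside, z up along the pin. Smooth: it starts to slide on the tray floor at a slope of about 9 to 14 degrees, and needs more to creep along a wall (a tilt of 30 to 35 degrees straight towards the corner brings it all the way).
- stud3: copper earthing stud standing on its round foot in the tray: foot 24 mm diameter and 6 mm thick, 10 mm diameter pin above it, 22 mm tall in all, 35 g. Origin: centre of the foot's underside, z up along the pin. Smooth: it starts to slide on the tray floor at a slope of about 9 to 14 degrees, and needs more to creep along a wall (a tilt of 30 to 35 degrees straight towards the corner brings it all the way).
- sonde: bystander: white plastic sonde body, 75 by 60 by 110 mm with a 50 mm sensor boom on top (159 mm in all), loose. Origin: centre of its underside.
- screwdriver: bystander: screwdriver lying loose along its own x.
- mug: bystander: blue mug, 80 mm diameter, 90 mm tall, loose. Origin: centre of its underside.
- jar: bystander: amber glass jar, 60 mm diameter, 80 mm tall, loose. Origin: centre of its underside.
Things that resemble listed ones, but are neither listed nor needed, are in the scene too. Several things look just like the stand: the one meant starts nearest to the robot's base.

How it is judged (in metres and radians):
On the way:
1. the insulator stands upright and released in the middle of the stand's top (horizontal distance between insulator and stand_top below 0.012 m and z of insulator in the frame of stand_top between -0.004 and 0.005 m and angle between insulator's own z axis and vertical below 0.12 rad and linear speed of insulator below 0.02 m/s and contact force between the fingers and insulator below 0.2 N), for 0.3 s.
At the end, for the whole second after the job is handed in: Insulator upright (0.12 rad), released, on the stand within 12 mm of its centre. Tray in the fingers, still, touching no other thing, red corner over 30 mm above the table, x and y both sloping down to it by over 7.5 degrees. All studs at rest within 70 mm of the inner red corner (all of step 1 and angle between tray's own x axis and vertical above 1.7 rad and angle between tray's own y axis and vertical above 1.7 rad and height (world z) of tray_corner above 0.03 m and contact force between the fingers and tray above 2 N and linear speed of each of tray, stud1, stud2, stud3 below 0.03 m/s and contact force between tray and sonde below 0.2 N and contact force between tray and screwdriver below 0.2 N and contact force between tray and mug below 0.2 N and contact force between tray and jar below 0.2 N and contact force between tray and stand below 0.2 N and contact force between tray and insulator below 0.2 N and distance between each of stud1, stud2, stud3 and tray_corner below 0.07 m); the arm keeps its last pose, push and grip.
It fails at once if the tray is tipped before the insulator is on its stand (angle between tray's own z axis and vertical above 0.2 rad and horizontal distance between insulator and stand_top above 0.03 m).
It fails at once if the insulator falls over (angle between insulator's own z axis and vertical above 0.8 rad).
It fails at once if a stud leaves the tray (distance between any of stud1, stud2, stud3 and tray above 0.17 m).
It fails at once if a bystander is pushed away (distance of any of sonde, screwdriver, mug, jar from where it was at the start of the episode above 0.03 m).
It also fails if it takes over 59 s, if anything falls off the work surface, if the arm or the gripper's body presses on something with over 40 N, if the wrist force passes 120 N, or if a joint passes its speed limit or range.

## Working session

There is one attempt and no reset: what is moved stays moved. The work goes in short steps, Python scripts to look and compute and a tool call to move; the robot and the scene stay as the last step left them, time stands still between calls to the robot, and variables do not carry over. Pictures are saved under pics/ and viewed, and the job is handed in when it is done.

Besides the shell and the picture viewer there is one more tool, called after "Request:" as name([rows], argument=value, ...), one row to a line, values as JSON. arm_command: Moves the arm, as the interface text tells. Its arguments: {"type":"object","properties":{"commands":{"type":"array"}},"required":["commands"]}

```bash
mkdir -p pics; python3 - <<'E'
from rig import *
import cv2, numpy as np
s=read_state(); print(s)
for n in("side","top","wrist"):
    p,d=capture(n); cv2.imwrite(f"pics/{n}0.png",p[:,:,::-1]); np.save(f"pics/{n}0.npy",d)
    print(n,camera_model(n))
E
```

```text
{'time_s': 0.0, 'joint_positions': array([-8.26489948e+01,  3.02787946e+01,  8.21566266e+01, -2.24677375e-03,
        6.76883724e+01, -1.02282305e+01]), 'qvel': array([ 0.11811492,  0.02112497, -0.05005113,  0.01933318, -0.010559  ,
        0.05459616]), 'tau': array([-1.31036486e-03, -4.40047038e+01, -1.76589078e+01,  6.30643009e-02,
        5.84523682e-02, -1.82078566e-04]), 'position': array([ 0.1886801 , -0.59508854,  0.22957212]), 'tcp_rot': array([[ 9.53295732e-01,  3.02038325e-01, -3.12423528e-04],
       [ 3.02038286e-01, -9.53293398e-01,  2.13820362e-03],
       [ 3.47988153e-04, -2.13270425e-03, -9.99997665e-01]]), 'force': array([-0.58379943,  0.15709755,  0.06995119]), 'moment': array([0.01514127, 0.07438363, 0.02401446]), 'opening': 0.9994854760005732}
side {'intrinsics': array([[456.70027647,   0.        , 318.25832856],
       [  0.        , 456.70027647, 236.00564013],
       [  0.        ,   0.        ,   1.        ]]), 'k1': -0.07669611872740177, 'pose': array([[-0.80344951, -0.31634015,  0.50437862, -0.12193963],
       [-0.5953178 ,  0.41533366, -0.68781878,  0.89
[... 540 characters left out ...]
.14496710e-01, -9.76717757e-01,
         1.40986463e+00],
       [ 0.00000000e+00,  0.00000000e+00,  0.00000000e+00,
         1.00000000e+00]])}
wrist {'intrinsics': array([[397.8822357 ,   0.        , 314.13529452],
       [  0.        , 397.8822357 , 234.84932128],
       [  0.        ,   0.        ,   1.        ]]), 'k1': -0.009833010285450599, 'mount': array([[-3.21882976e-04, -9.68461788e-01, -2.49161919e-01,
         6.73036738e-02],
       [ 9.99999827e-01, -1.89071991e-04, -5.56962809e-04,
         5.16104804e-04],
       [ 4.92287658e-04, -2.49162055e-01,  9.68461681e-01,
        -1.53983739e-01],
       [ 0.00000000e+00,  0.00000000e+00,  0.00000000e+00,
         1.00000000e+00]])}
```

View pics/top0.png

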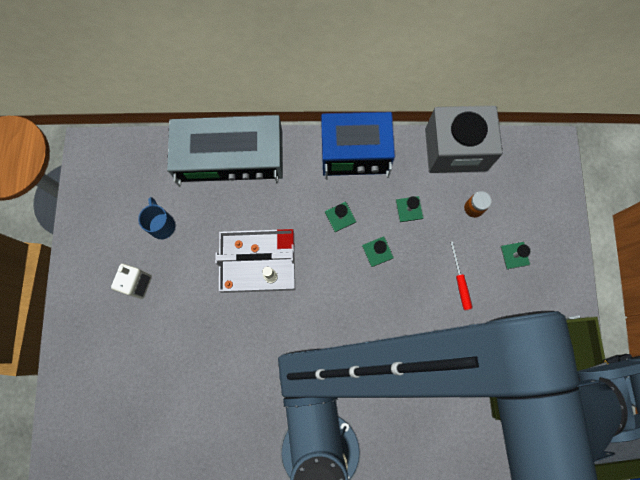

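View pics/side0.png

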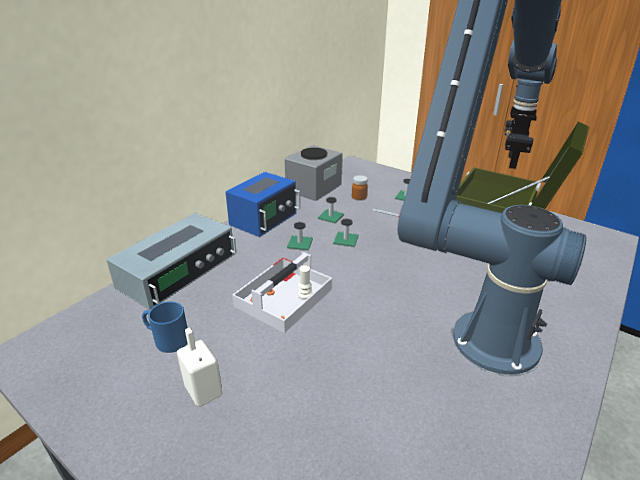

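Top view: the tray is at about (257,261), with the red corner at (286,238), the insulator at (269,272) and studs at (238,244), (255,248) and (228,285). The candidate stands are at (340,212), (377,247), (409,204) and (521,252). I'll measure these now.

```bash
cat > h.py <<'E'
from rig import *
import cv2, numpy as np
def undist(n,uv):
    m=camera_model(n);K=m["intrinsics"]
    uv=np.atleast_2d(np.array(uv,float)); 
    return cv2.undistortPoints(uv.reshape(-1,1,2),K,np.array([m["k1"],0,0,0.])).reshape(-1,2)
def campose(n,st=None):
    m=camera_model(n)
    if n!="wrist": return m["pose"]
    T=np.eye(4);T[:3,:3]=st["tcp_rot"];T[:3,3]=st["position"];return T@m["mount"]
def world(n,uv,depth,st=None):
    s=undist(n,uv);d=np.array(depth).reshape(-1,1)
    P=np.hstack([s*d,d,np.ones_like(d)]);return (campose(n,st)@P.T).T[:,:3]
def onplane(n,uv,z,st=None):
    T=campose(n,st);s=undist(n,uv);r=(T[:3,:3]@np.hstack([s,np.ones((len(s),1))]).T).T
    return T[:3,3]+r*((z-T[2,3])/r[:,2])[:,None]
def proj(n,P,st=None):
    m=camera_model(n);T=np.linalg.inv(campose(n,st))
    return cv2.projectPoints(np.atleast_2d(P).astype(float),cv2.Rodrigues(T[:3,:3])[0],T[:3,3],m["intrinsics"],np.array([m["k1"],0,0,0.]))[0].reshape(-1,2)
def cloud(n,d,st=None):
    v,u=np.mgrid[:480,:640];uv=np.stack([u.ravel(),v.ravel()],1)
    return world(n,uv,d.ravel(),st).reshape(480,640,3)
E
python3 - <<'E'
from h import *
p=cv2.imread("pics/top0.png");d=np.load("pics/top0.npy")
C=cloud("top",d)
for c in[(340,212),(377,247),(409,204),(521,252)]:
    u,v=c;w=C[v-12:v+13,u-12:u+13].reshape(-1,3);k=(w[:,2]>.055)&(w[:,2]<.085);k2=(abs(w[:,2]-.008)<.004)
    q=w[k].mean(0);print(c,k.sum(),q.round(4),np.hypot(*q[:2]).round(3))
for nm,c in dict(sonde=(130,280),mug=(157,220),jar=(478,204)).items():
    u,v=c;w=C[v-25:v+26,u-25:u+26].reshape(-1,3);w=w[w[:,2]>.03];print(nm,w.min(0).round(3),w.max(0).round(3))
w=C[225:300,205:305].reshape(-1,3)
for lo,hi in((.03,.045),(.06,.082),(.084,.11)):
    k=w[(w[:,2]>lo)&(w[:,2]<hi)]; print(lo,len(k),k.min(0).round(3),k.max(0).round(3),np.median(k,0).round(3))
x0,y0=210,190
cv2.imwrite("pics/crop_top.png",cv2.resize(p[190:310,200:400],None,fx=4,fy=4,interpolation=cv2.INTER_CUBIC))
E
```

```text
(340, 212) 130 [ 0.6521 -0.0585  0.0699] 0.655
(377, 247) 136 [ 0.5475 -0.1651  0.0706] 0.572
(409, 204) 124 [ 0.6752 -0.2608  0.0705] 0.724
(521, 252) 138 [ 0.5358 -0.5641  0.0701] 0.778
sonde [ 0.254 -0.011  0.03 ] [0.493 0.559 1.41 ]
mug [ 0.254 -0.011  0.03 ] [0.697 0.507 1.41 ]
jar [ 0.254 -0.482  0.03 ] [ 0.707 -0.011  1.41 ]
0.03 490 [0.429 0.072 0.03 ] [0.607 0.289 0.045] [0.507 0.179 0.04 ]
0.06 91 [0.462 0.075 0.06 ] [0.528 0.284 0.082] [0.509 0.179 0.077]
0.084 504 [0.463 0.076 0.084] [0.535 0.287 0.1  ] [0.515 0.16  0.088]
```

View pics/crop_top.png

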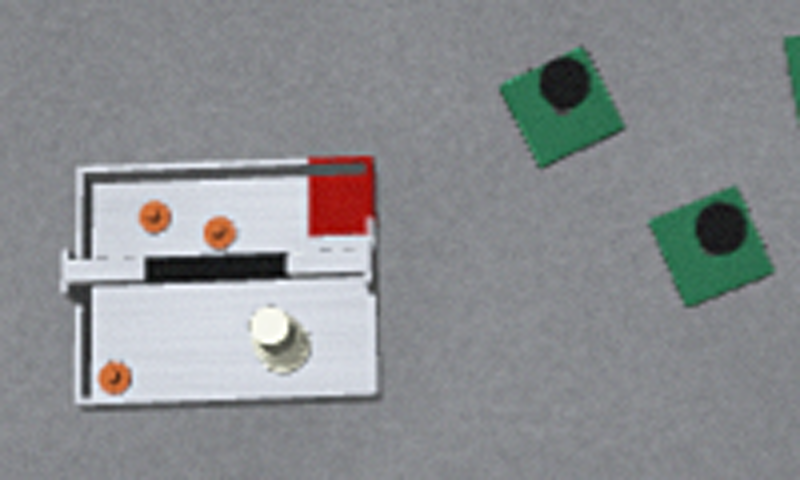

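The stand meant is the one at (377,247): it is 0.572 m from the base, against 0.655, 0.724 and 0.778 for the others. The crop confirms this, showing its black top on the green foot at crop (721,228). Next I'll work out the tray and insulator poses.

```bash
python3 - <<'E'
from h import *
p=cv2.imread("pics/top0.png");d=np.load("pics/top0.npy")
C=cloud("top",d)
w=C[225:300,205:305].reshape(-1,3);px=p[225:300,205:305].reshape(-1,3).astype(int)
ok=(w[:,2]<.2)&(w[:,2]>.03)
rim=w[ok&(w[:,2]<.046)]
r=cv2.minAreaRect(rim[:,:2].astype(np.float32)*1000);print("rim",r)
bar=w[ok&(abs(w[:,2]-.087)<.005)&(w[:,0]>.49)]
print("bar",cv2.minAreaRect(bar[:,:2].astype(np.float32)*1000), cv2.fitLine(bar[:,:2].astype(np.float32),cv2.DIST_HUBER,0,.01,.01).ravel())
for lo,hi in((.088,.1),(.06,.088)):
    i=w[ok&(w[:,2]>lo)&(w[:,2]<hi)&(w[:,0]<.49)]; print("ins",len(i),i.mean(0),np.median(i,0),i.min(0),i.max(0))
# color-based
print("ins px->", onplane("top",[(200+270/4,190+326/4)],.094))
print("studs",onplane("top",[(200+155/4,190+217/4),(200+219/4,190+233/4),(200+115/4,190+378/4)],.012))
print(onplane("top",[(200+721/4,190+228/4)],.07))
print("tray corners rim",onplane("top",[(200+77/4,190+168/4),(200+375/4,190+157/4),(200+378/4,190+395/4),(200+78/4,190+404/4)],.04))
E
```

```text
rim ((518.2509155273438, 180.3736572265625), (172.39710998535156, 211.255615234375), 2.062378168106079)
bar ((516.9176025390625, 181.26727294921875), (30.627901077270508, 210.92025756835938), 1.683213472366333) [ 0.03466384 -0.999399    0.51710224  0.18071778]
ins 70 [0.47528854 0.14205935 0.09455784] [0.47529764 0.1423236  0.094558  ] [0.46296138 0.12926126 0.08844747] [0.48677527 0.15344193 0.09984112]
ins 20 [0.46797132 0.13763431 0.07671031] [0.46625728 0.13669842 0.07572024] [0.46237514 0.12951022 0.06232822] [0.48100865 0.1529874  0.08760876]
ins px-> [[0.47428978 0.1410236  0.094     ]]
studs [[0.56771405 0.23551757 0.012     ]
 [0.55585083 0.18883533 0.012     ]
 [0.45062436 0.25992473 0.012     ]]
[[ 0.54647918 -0.16581586  0.07      ]]
tray corners rim [[0.59725671 0.28767229 0.04      ]
 [0.60495452 0.07532764 0.04      ]
 [0.4348819  0.07123444 0.04      ]
 [0.42847185 0.27962515 0.04      ]]
```

Request:
arm_command([
  {"translation": [0, 0, -1], "dr": [0, 0, 1], "jaw": 0},
  {"translation": [0, 0, -1], "dr": [0, 0, 1], "jaw": 0},
  {"translation": [0, 0, -1], "dr": [0, 0, 0.93], "jaw": 0},
])

```text
time_s: 0.4
position: [0.1887, -0.5952, 0.3054]
tcp_rot: [[1.0, -0.005, -0.0], [-0.005, -1.0, 0.003], [-0.0, -0.003, -1.0]]
force: [-0.0, -0.9, -0.1]
opening: 1.002
```

Request:
arm_command([
  {"translation": [0.95, -1, 0], "dr": [0, 0, 0], "jaw": 0},
  {"translation": [0.95, -1, 0], "dr": [0, 0, 0], "jaw": 0},
  {"translation": [0.95, -1, 0], "dr": [0, 0, 0], "jaw": 0},
  {"translation": [0.95, -1, 0], "dr": [0, 0, 0], "jaw": 0},
  {"translation": [0.95, -1, 0], "dr": [0, 0, 0], "jaw": 0},
  {"translation": [0.95, -1, 0], "dr": [0, 0, 0], "jaw": 0},
  {"translation": [0.95, -1, 0], "dr": [0, 0, 0], "jaw": 0},
  {"translation": [0.95, -1, 0], "dr": [0, 0, 0], "jaw": 0},
  {"translation": [0.95, -1, 0], "dr": [0, 0, 0], "jaw": 0},
  {"translation": [0.95, -1, 0], "dr": [0, 0, 0], "jaw": 0},
  {"translation": [0.95, -1, 0], "dr": [0, 0, 0], "jaw": 0},
  {"translation": [0.95, -1, 0], "dr": [0, 0, 0], "jaw": 0},
])

```text
time_s: 1.4
position: [0.4746, -0.2942, 0.3053]
tcp_rot: [[1.0, -0.0, -0.0], [-0.0, -1.0, 0.0], [-0.0, -0.0, -1.0]]
force: [-0.1, -0.9, 0.1]
opening: 1.0
```

Request:
arm_command([
  {"translation": [0, -1, 0], "dr": [0, 0, 0], "jaw": 0},
  {"translation": [0, -1, 0], "dr": [0, 0, 0], "jaw": 0},
  {"translation": [0, -1, 0], "dr": [0, 0, 0], "jaw": 0},
  {"translation": [0, -1, 0], "dr": [0, 0, 0], "jaw": 0},
  {"translation": [0, -1, 0], "dr": [0, 0, 0], "jaw": 0},
  {"translation": [0, -1, 0], "dr": [0, 0, 0], "jaw": 0},
  {"translation": [0, -1, 0], "dr": [0, 0, 0], "jaw": 0},
  {"translation": [0, -1, 0], "dr": [0, 0, 0], "jaw": 0},
  {"translation": [0, -1, 0], "dr": [0, 0, 0], "jaw": 0},
  {"translation": [0, -1, 0], "dr": [0, 0, 0], "jaw": 0},
  {"translation": [0, -1, 0], "dr": [0, 0, 0], "jaw": 0},
  {"translation": [0, -1, 0], "dr": [0, 0, 0], "jaw": 0},
])

```text
time_s: 2.4
position: [0.4734, 0.0055, 0.3054]
tcp_rot: [[1.0, -0.0, -0.0], [-0.0, -1.0, 0.0], [-0.0, -0.0, -1.0]]
force: [0.5, 0.1, -0.2]
opening: 0.998
```

```bash
python3 - <<'E'
from h import *
st=read_state();p,d=capture("wrist");print(st["position"],st["joint_positions"].round(1))
cv2.imwrite("pics/w1.png",p[:,:,::-1])
E
```

```text
[0.47336403 0.00548461 0.305397  ] [-12.9  13.1  97.4   0.   69.5  77.1]
```

View pics/w1.png

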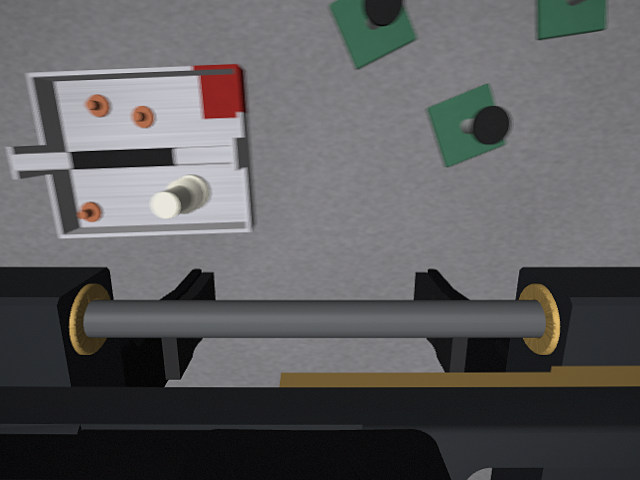

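The wrist view shows the insulator top at (165,205), the stand top at (491,125) and the tray bar through (123,158). I'll cross-check these positions against the top camera.

```bash
python3 - <<'E'
from h import *
st=read_state()
p=cv2.imread("pics/w1.png")
print("ins",onplane("wrist",[(165,205.5)],.094,st),"stand",onplane("wrist",[(491,125)],.07,st))
g=p.max(2); 
m=np.zeros_like(g);m[95:160,460:520]=(g[95:160,460:520]<45)
M=cv2.moments(m);c=(M['m10']/M['m00'],M['m01']/M['m00']);print(c,M['m00'],onplane("wrist",[c],.07,st))
print("grip ends",onplane("wrist",[(72,159),(174,157)],.087,st))
E
```

```text
ins [[0.47357211 0.149152   0.094     ]] stand [[ 0.54708419 -0.15669994  0.07      ]]
(490.4073033707865, 124.77621722846442) 1068.0 [[ 0.54728565 -0.15611729  0.07      ]]
grip ends [[0.51583855 0.23455932 0.087     ]
 [0.51769493 0.13936549 0.087     ]]
```

```bash
python3 - <<'E'
from h import *
st=read_state()
p=cv2.imread("pics/side0.png");d=np.load("pics/side0.npy");C=cloud("side",d)
dark=p.max(2)<60
# insulator top & stand top in side by height
k=(C[...,2]>.062)&(C[...,2]<.078)&(np.hypot(C[...,0]-.547,C[...,1]+.16)<.035); print("stand side",k.sum(),C[k].mean(0),C[k].min(0),C[k].max(0))
k=(C[...,2]>.091)&(C[...,2]<.099)&(np.hypot(C[...,0]-.474,C[...,1]-.145)<.02); print("ins side",k.sum(),C[k].mean(0),C[k].min(0),C[k].max(0))
for n,z in(("top",.07),("side",.07),("wrist",.07)):
    print(n,proj(n,[[.547,-.165,.07],[.547,-.157,.07],[.475,.142,.094],[.474,.149,.094]],st).round(1).tolist())
pw,dw=capture("wrist");Cw=cloud("wrist",dw,st)
k=(Cw[...,2]>.062)&(Cw[...,2]<.078)&(np.hypot(Cw[...,0]-.547,Cw[...,1]+.16)<.035); print("stand wrist",k.sum(),Cw[k].mean(0),Cw[k].min(0),Cw[k].max(0))
k=(Cw[...,2]>.090)&(Cw[...,2]<.099)&(np.hypot(Cw[...,0]-.474,Cw[...,1]-.145)<.02); print("ins wrist",k.sum(),Cw[k].mean(0))
pt,dt=capture("top");print(read_state()["position"])
cv2.imwrite("pics/side_crop.png",cv2.resize(p[200:340,220:400],None,fx=4,fy=4,interpolation=cv2.INTER_CUBIC))
E
```

```text
stand side 70 [ 0.54535399 -0.16240383  0.06849863] [ 0.52859875 -0.18256566  0.06206002] [ 0.56601664 -0.14623     0.07320019]
ins side 57 [0.47474079 0.14285737 0.0948952 ] [0.46187275 0.1296802  0.09199891] [0.48846379 0.15444921 0.09807143]
top [[379.9, 246.8], [377.1, 246.8], [267.1, 271.2], [264.5, 271.6]]
side [[346.7, 221.3], [345.3, 222.3], [304.7, 268.2], [303.3, 269.6]]
wrist [[499.8, 125.1], [491.3, 125.1], [172.5, 204.0], [165.1, 205.0]]
stand wrist 1275 [ 0.54753432 -0.16422934  0.06957959] [ 0.52939519 -0.183836    0.0626605 ] [ 0.56524406 -0.14687378  0.07206868]
ins wrist 615 [0.47622297 0.14114952 0.09369815]
[0.47329232 0.00559473 0.30539403]
```

View pics/side_crop.png

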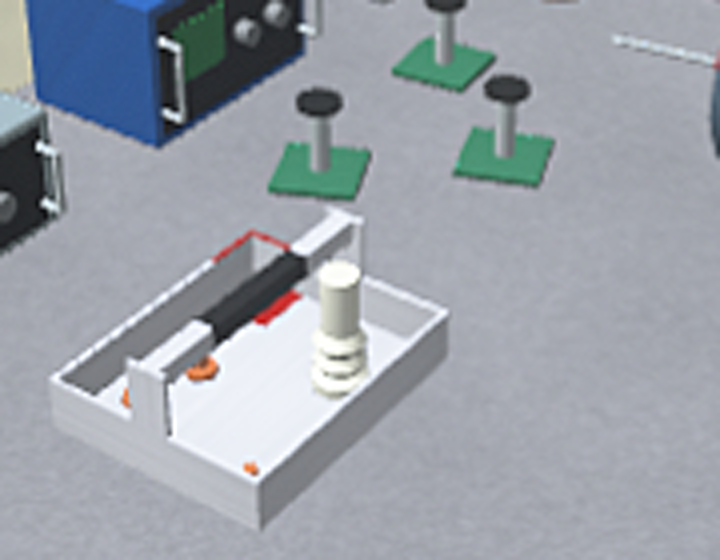

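Once the arm had settled, all three cameras agreed to about 2 mm: insulator (0.475, 0.142), stand (0.547, -0.1645), bar centre (0.517, 0.181). The first wrist reading was taken while the arm was still moving, so I'm discarding it. Now I'll move over the insulator and descend.

Request:
arm_command([
  {"translation": [0.1, -0.91, 0], "dr": [0, 0, 0], "jaw": 0.25},
  {"translation": [0, -0.91, 0], "dr": [0, 0, 0], "jaw": 0.25},
  {"translation": [0, -0.91, 0], "dr": [0, 0, 0], "jaw": 0.25},
  {"translation": [0, -0.91, 0], "dr": [0, 0, 0], "jaw": 0.25},
  {"translation": [0, -0.91, 0], "dr": [0, 0, 0], "jaw": 0.25},
  {"translation": [0, -0.91, 0], "dr": [0, 0, 0], "jaw": 0.25},
  {"translation": [0, 0, 1], "dr": [0, 0, 0], "jaw": 0.25},
  {"translation": [0, 0, 1], "dr": [0, 0, 0], "jaw": 0.25},
  {"translation": [0, 0, 1], "dr": [0, 0, 0], "jaw": 0.25},
  {"translation": [0, 0, 1], "dr": [0, 0, 0], "jaw": 0.25},
  {"translation": [0, 0, 0], "dr": [0, 0, 0], "jaw": 0.25},
  {"translation": [0, 0, 0], "dr": [0, 0, 0], "jaw": 0.25},
])

```text
time_s: 3.55
position: [0.4759, 0.1398, 0.2047]
tcp_rot: [[1.0, -0.001, -0.003], [-0.001, -1.0, -0.0], [-0.003, 0.0, -1.0]]
force: [0.2, 0.3, 0.1]
opening: 0.749
```

```bash
python3 - <<'E'
from h import *
st=read_state();p,d=capture("wrist");print(st["position"],st["opening"]*87)
C=cloud("wrist",d,st)
k=(C[...,2]>.090)&(C[...,2]<.099)&(np.hypot(C[...,0]-.475,C[...,1]-.142)<.02); print("ins wrist",k.sum(),C[k].mean(0))
cv2.imwrite("pics/w2.png",p[:,:,::-1])
E
```

```text
[0.47587528 0.13980457 0.20467472] 65.1475604074333
ins wrist 1077 [0.47630069 0.14192667 0.09366147]
```

View pics/w2.png

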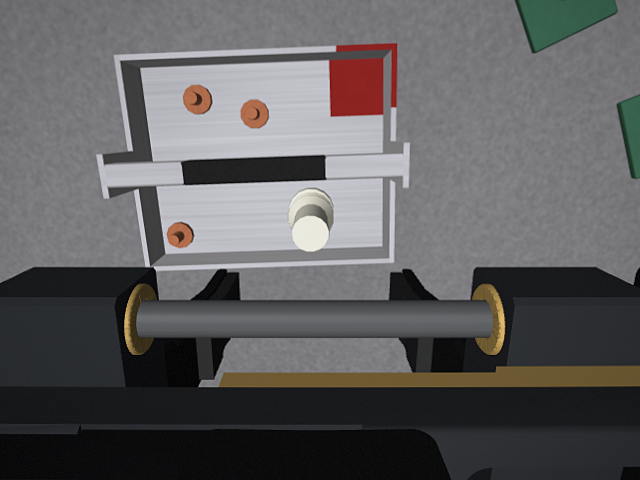

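The wrist view shows the insulator top at (310,233), centred between the jaws. The remaining offset is about 2 mm in y. I'll descend and grip.

Request:
arm_command([
  {"translation": [0, -0.08, 0.9], "dr": [0, 0, 0], "jaw": 0.25},
  {"translation": [0, 0, 0.95], "dr": [0, 0, 0], "jaw": 0.25},
  {"translation": [0, 0, 0.95], "dr": [0, 0, 0], "jaw": 0.25},
  {"translation": [0, 0, 0.95], "dr": [0, 0, 0], "jaw": 0.25},
  {"translation": [0, 0, 0.95], "dr": [0, 0, 0], "jaw": 0.25},
  {"translation": [0, 0, 0.85], "dr": [0, 0, 0], "jaw": 0.25},
  {"translation": [0, 0, 0], "dr": [0, 0, 0], "jaw": 0.25},
  {"translation": [0, 0, 0], "dr": [0, 0, 0], "jaw": 0.6},
  {"translation": [0, 0, 0], "dr": [0, 0, 0], "jaw": 0.8},
  {"translation": [0, 0, 0], "dr": [0, 0, 0], "jaw": 1},
  {"translation": [0, 0, 0], "dr": [0, 0, 0], "jaw": 1},
  {"translation": [0, 0, 0], "dr": [0, 0, 0], "jaw": 1},
])

```text
time_s: 4.6
position: [0.4772, 0.1428, 0.068]
tcp_rot: [[1.0, -0.0, 0.003], [-0.0, -1.0, 0.0], [0.003, -0.0, -1.0]]
force: [-0.2, 0.1, -0.3]
opening: 0.458
```

```bash
python3 - <<'E'
from h import *
p,d=capture("side");print(read_state()["opening"]*87,read_state()["position"])
cv2.imwrite("pics/s2.png",cv2.resize(p[180:360,200:440,::-1],None,fx=3,fy=3))
E
```

```text
35.578617439367626 [0.47688701 0.14276352 0.06777693]
```

View pics/s2.png

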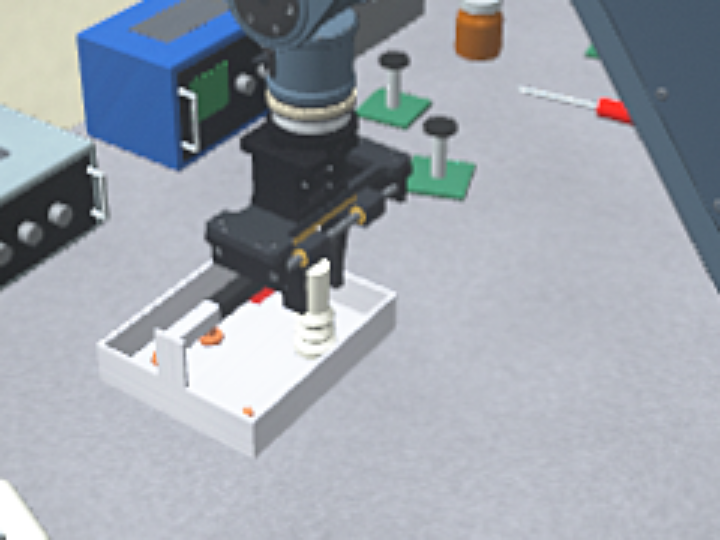

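Request:
arm_command([
  {"translation": [0, 0, 0], "dr": [0, 0, 0], "jaw": 1},
  {"translation": [0, 0, 0], "dr": [0, 0, 0], "jaw": 1},
  {"translation": [0, 0, 0], "dr": [0, 0, 0], "jaw": 1},
  {"translation": [0, 0, 0], "dr": [0, 0, 0], "jaw": 1},
  {"translation": [0, 0, -0.2], "dr": [0, 0, 0], "jaw": 1},
  {"translation": [0, 0, -0.4], "dr": [0, 0, 0], "jaw": 1},
  {"translation": [0, 0, -0.8], "dr": [0, 0, 0], "jaw": 1},
  {"translation": [0, 0, -0.8], "dr": [0, 0, 0], "jaw": 1},
  {"translation": [0, 0, -0.8], "dr": [0, 0, 0], "jaw": 1},
  {"translation": [0, 0, -0.8], "dr": [0, 0, 0], "jaw": 1},
  {"translation": [0, 0, -0.8], "dr": [0, 0, 0], "jaw": 1},
  {"translation": [0, 0, -0.8], "dr": [0, 0, 0], "jaw": 1},
])

```text
time_s: 5.65
position: [0.4757, 0.1427, 0.2032]
tcp_rot: [[1.0, 0.0, -0.0], [0.0, -1.0, 0.0], [-0.0, -0.0, -1.0]]
force: [0.7, -0.1, -0.3]
opening: 0.282
```

```bash
python3 - <<'E'
from h import *
p,d=capture("side");s=read_state();print(s["opening"]*87,s["position"],s["force"])
cv2.imwrite("pics/s3.png",cv2.resize(p[120:320,200:440,::-1],None,fx=3,fy=3))
E
```

```text
24.309541493414383 [0.47826371 0.14305613 0.20673403] [1.51261725 0.38610559 0.56323306]
```

View pics/s3.png

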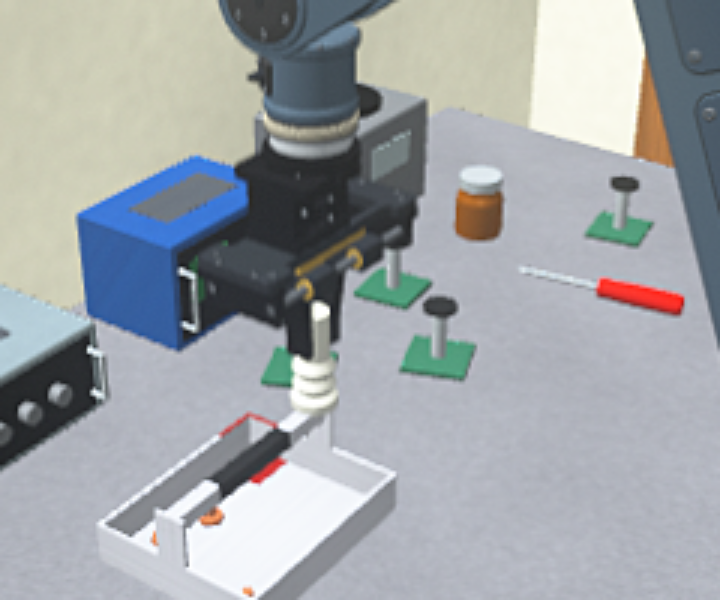

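The insulator is held upright and clear of the tray, with its foot at crop (315,400). Carrying it towards the stand.

Request:
arm_command([
  {"translation": [0.1, 0.4, 0], "dr": [0, 0, 0], "jaw": 1},
  {"translation": [0.2, 0.8, 0], "dr": [0, 0, 0], "jaw": 1},
  {"translation": [0.28, 1, 0], "dr": [0, 0, 0], "jaw": 1},
  {"translation": [0.28, 1, 0], "dr": [0, 0, 0], "jaw": 1},
  {"translation": [0.28, 1, 0], "dr": [0, 0, 0], "jaw": 1},
  {"translation": [0.28, 1, 0], "dr": [0, 0, 0], "jaw": 1},
  {"translation": [0.28, 1, 0], "dr": [0, 0, 0], "jaw": 1},
  {"translation": [0.28, 1, 0], "dr": [0, 0, 0], "jaw": 1},
  {"translation": [0.28, 1, 0], "dr": [0, 0, 0], "jaw": 1},
  {"translation": [0.28, 1, 0], "dr": [0, 0, 0], "jaw": 1},
  {"translation": [0.28, 1, 0], "dr": [0, 0, 0], "jaw": 1},
  {"translation": [0.02, 1, 0], "dr": [0, 0, 0], "jaw": 1},
])

```text
time_s: 6.7
position: [0.5473, -0.1393, 0.2002]
tcp_rot: [[1.0, -0.0, -0.001], [-0.0, -1.0, 0.001], [-0.001, -0.001, -1.0]]
force: [0.4, 0.5, -0.9]
opening: 0.285
```

Request:
arm_command([
  {"translation": [0, 0.7, 0], "dr": [0, 0, 0], "jaw": 1},
  {"translation": [0, 0.35, 0], "dr": [0, 0, 0], "jaw": 1},
  {"translation": [0, 0, 0.4], "dr": [0, 0, 0], "jaw": 1},
  {"translation": [0, 0, 0.4], "dr": [0, 0, 0], "jaw": 1},
  {"translation": [0, 0, 0.4], "dr": [0, 0, 0], "jaw": 1},
  {"translation": [0, 0, 0.4], "dr": [0, 0, 0], "jaw": 1},
  {"translation": [0, 0, 0], "dr": [0, 0, 0], "jaw": 1},
  {"translation": [0, 0, 0], "dr": [0, 0, 0], "jaw": 1},
  {"translation": [0, 0, 0], "dr": [0, 0, 0], "jaw": 1},
])

```text
time_s: 7.45
position: [0.5475, -0.1629, 0.1617]
tcp_rot: [[1.0, 0.001, -0.0], [0.001, -1.0, 0.0], [-0.0, -0.0, -1.0]]
force: [-0.4, 0.2, -0.8]
opening: 0.28
```

```bash
python3 - <<'E'
from h import *
s=read_state();print(s["opening"]*87,s["position"],s["force"])
p,d=capture("side");C=cloud("side",d)
cv2.imwrite("pics/s4.png",cv2.resize(p[140:260,270:430,::-1],None,fx=5,fy=5,interpolation=cv2.INTER_CUBIC))
pw,dw=capture("wrist");cv2.imwrite("pics/w4.png",pw[:,:,::-1])
g=p.astype(int);near=np.hypot(C[...,0]-.547,C[...,1]+.164)<.04
pale=(g.min(2)>110)&near&(C[...,2]>.085)&(C[...,2]<.2)
w=C[pale];print("pale",len(w),w.min(0),w.max(0),w.mean(0))
v,u=np.nonzero(pale);print(u.min(),u.max(),v.min(),v.max())
for z0 in (.09,.1,.11,.12,.13,.14,.15):
    k=pale&(abs(C[...,2]-z0)<.005)
    if k.sum(): print(z0,k.sum(),C[k].mean(0).round(4),np.nonzero(k)[1].mean())
print(proj("side",[[.549,-.165,.1],[.549,-.165,.14],[.547,-.1645,.07]]))
E
```

```text
24.371622085489566 [ 0.54749197 -0.1629408   0.16171941] [-0.37664659  0.20929323 -0.82800032]
pale 234 [ 0.52447407 -0.17744551  0.09666311] [ 0.56157656 -0.13877341  0.19724591] [ 0.53914731 -0.15409565  0.13473872]
341 353 185 216
0.1 24 [ 0.5373 -0.1507  0.1018] 347.1666666666667
0.11 41 [ 0.5398 -0.1512  0.1091] 346.6829268292683
0.12 39 [ 0.5403 -0.1526  0.1202] 346.94871794871796
0.13 19 [ 0.5386 -0.1547  0.1279] 347.89473684210526
0.14 44 [ 0.5403 -0.1547  0.1398] 347.5681818181818
0.15 16 [ 0.5377 -0.1541  0.1496] 348.3125
[[346.54600477 212.70562814]
 [347.06452532 201.27952693]
 [346.60633254 221.31504094]]
```

View pics/s4.png

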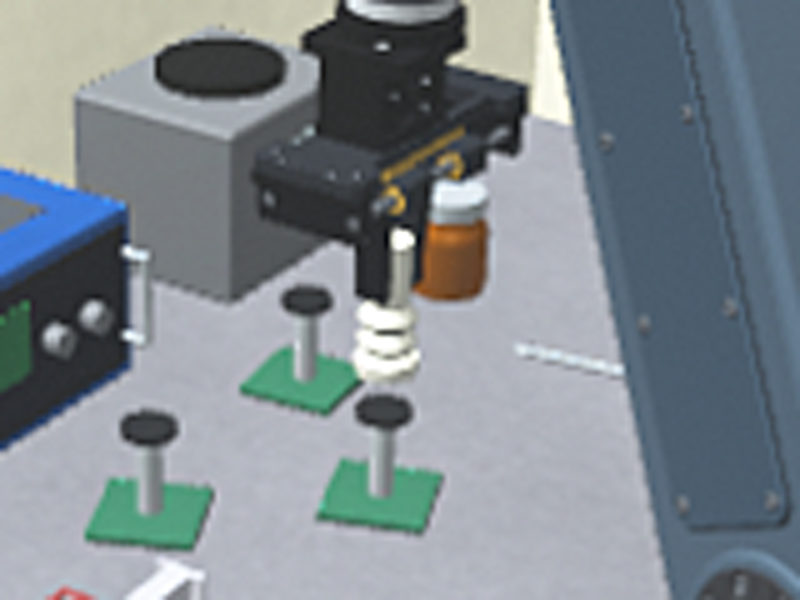

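View pics/w4.png

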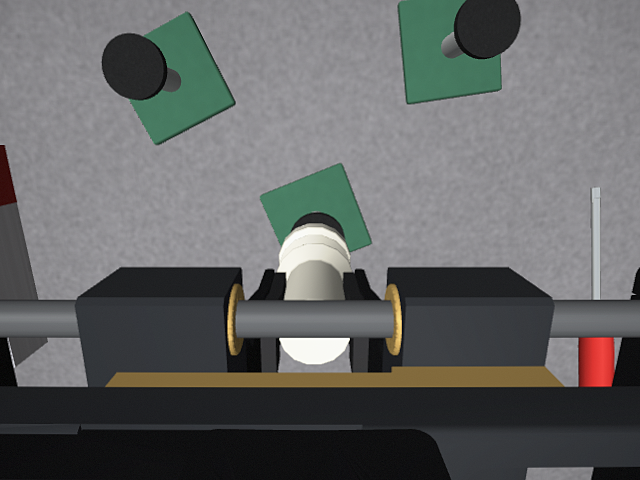

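```bash
python3 - <<'E'
from h import *
s=read_state()
t=np.linspace(0,2*np.pi,60)
def circ(c,r,z): return np.stack([c[0]+r*np.cos(t),c[1]+r*np.sin(t),0*t+z],1)
pw=cv2.imread("pics/w4.png");ps,_=capture("side");ps=np.ascontiguousarray(ps[:,:,::-1])
ps=cv2.resize(ps[140:260,270:430],None,fx=5,fy=5,interpolation=cv2.INTER_CUBIC)
c=(.5462,-.163)
for im,n in((pw,"wrist"),(ps,"side")):
  for cc,r,z,col in((c,.02,.098,(0,0,255)),(c,.013,.188,(255,0,255)),((.5475,-.1645),.018,.07,(0,255,255))):
    q=proj(n,circ(cc,r,z),s)
    if n=="side": q=(q-[270,140]+.5)*5-.5
    cv2.polylines(im,[q.round().astype(int)],True,col,1)
cv2.imwrite("pics/o4w.png",pw);cv2.imwrite("pics/o4s.png",ps)
E
```

```text
(no output)
```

View pics/o4w.png

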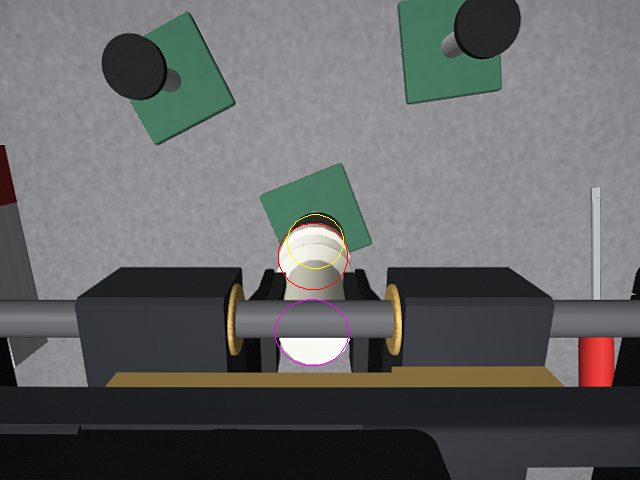

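View pics/o4s.png

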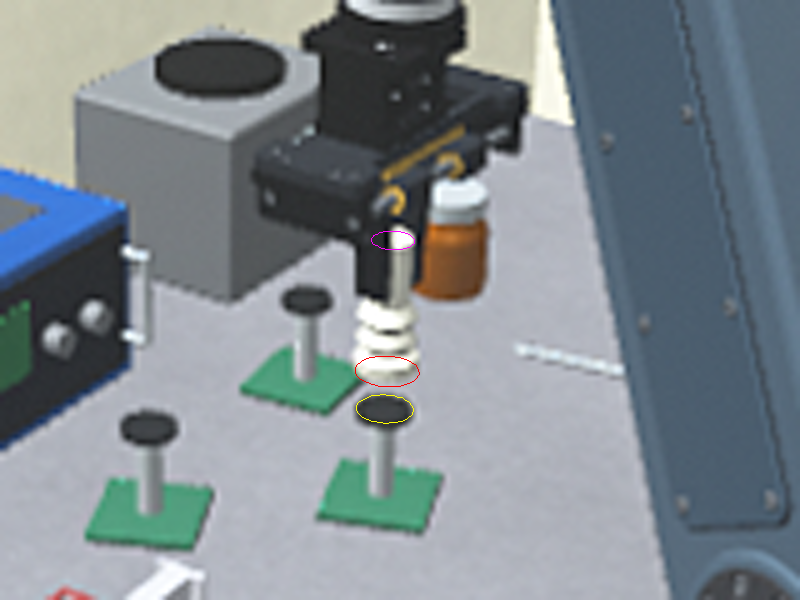

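The overlays fit. The foot is about 1.5 mm off the stand centre and 28 mm above it, so I'll correct that and lower it.

Request:
arm_command([
  {"translation": [0.05, 0.06, 0.3], "dr": [0, 0, 0], "jaw": 1},
  {"translation": [0, 0, 0.3], "dr": [0, 0, 0], "jaw": 1},
  {"translation": [0, 0, 0.2], "dr": [0, 0, 0], "jaw": 1},
  {"translation": [0, 0, 0.15], "dr": [0, 0, 0], "jaw": 1},
  {"translation": [0, 0, 0.1], "dr": [0, 0, 0], "jaw": 1},
  {"translation": [0, 0, 0], "dr": [0, 0, 0], "jaw": 1},
  {"translation": [0, 0, 0], "dr": [0, 0, 0], "jaw": 1},
  {"translation": [0, 0, 0], "dr": [0, 0, 0], "jaw": 1},
])

```text
time_s: 8.27
position: [0.5487, -0.1651, 0.1357]
tcp_rot: [[1.0, -0.0, 0.0], [-0.0, -1.0, -0.0], [0.0, 0.0, -1.0]]
force: [0.0, 1.0, -0.7]
opening: 0.285
```

```bash
python3 - <<'E'
from h import *
s=read_state();print(s["position"],s["force"])
t=np.linspace(0,2*np.pi,60)
def circ(c,r,z): return np.stack([c[0]+r*np.cos(t),c[1]+r*np.sin(t),0*t+z],1)
ps,_=capture("side");ps=np.ascontiguousarray(ps[:,:,::-1])
a=cv2.resize(ps[170:250,300:400],None,fx=8,fy=8,interpolation=cv2.INTER_CUBIC)
q=proj("side",circ((.5475,-.1645),.018,.07));cv2.polylines(a,[((q-[300,170]+.5)*8).astype(int)],True,(0,255,255),1)
cv2.imwrite("pics/o5s.png",a)
E
```

```text
[ 0.54870383 -0.16514231  0.13568999] [ 0.00912121  0.98350852 -0.68087823]
```

View pics/o5s.png

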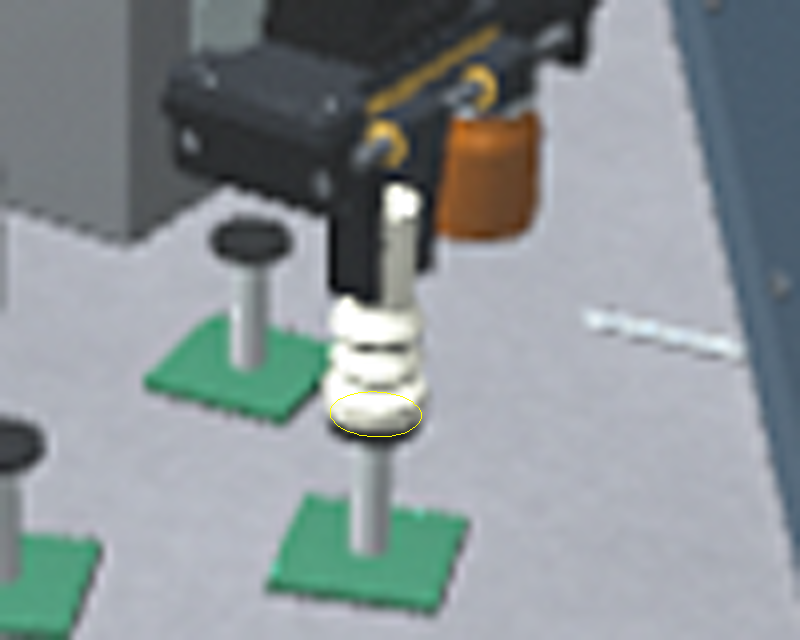

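Request:
arm_command([
  {"translation": [0, 0, 0.04], "dr": [0, 0, 0], "jaw": 1},
  {"translation": [0, 0, 0.04], "dr": [0, 0, 0], "jaw": 1},
  {"translation": [0, 0, 0], "dr": [0, 0, 0], "jaw": 1},
  {"translation": [0, 0, 0], "dr": [0, 0, 0], "jaw": 1},
])

```text
time_s: 8.65
position: [0.5485, -0.165, 0.1336]
tcp_rot: [[1.0, -0.0, -0.0], [-0.0, -1.0, 0.0], [-0.0, -0.0, -1.0]]
force: [0.5, 0.3, -0.9]
opening: 0.282
```

Request:
arm_command([
  {"translation": [0, 0, 0.04], "dr": [0, 0, 0], "jaw": 1},
  {"translation": [0, 0, 0.02], "dr": [0, 0, 0], "jaw": 1},
  {"translation": [0, 0, 0], "dr": [0, 0, 0], "jaw": 1},
  {"translation": [0, 0, 0], "dr": [0, 0, 0], "jaw": 1},
])

```text
time_s: 8.98
position: [0.5488, -0.1652, 0.1332]
tcp_rot: [[1.0, 0.0, 0.001], [0.0, -1.0, -0.001], [0.001, 0.001, -1.0]]
force: [-0.5, 0.1, 4.9]
opening: 0.279
```

A contact force of 4.9 N shows it is seated. I'll release it gently.

Request:
arm_command([
  {"translation": [0, 0, -0.02], "dr": [0, 0, 0], "jaw": 0.68},
  {"translation": [0, 0, 0], "dr": [0, 0, 0], "jaw": 0.6},
  {"translation": [0, 0, 0], "dr": [0, 0, 0], "jaw": 0.5},
  {"translation": [0, 0, 0], "dr": [0, 0, 0], "jaw": 0.4},
  {"translation": [0, 0, 0], "dr": [0, 0, 0], "jaw": 0.3},
  {"translation": [0, 0, 0], "dr": [0, 0, 0], "jaw": 0.3},
  {"translation": [0, 0, 0], "dr": [0, 0, 0], "jaw": 0.3},
  {"translation": [0, 0, 0], "dr": [0, 0, 0], "jaw": 0.3},
])

```text
time_s: 9.65
position: [0.5485, -0.165, 0.1325]
tcp_rot: [[1.0, -0.0, -0.0], [-0.0, -1.0, 0.0], [-0.0, -0.0, -1.0]]
force: [-0.5, 0.2, -0.5]
opening: 0.686
```

```bash
python3 - <<'E'
from h import *
s=read_state();print(s["position"],s["force"],s["opening"]*87)
ps,_=capture("side");ps=np.ascontiguousarray(ps[:,:,::-1])
a=cv2.resize(ps[170:250,300:400],None,fx=8,fy=8,interpolation=cv2.INTER_CUBIC)
cv2.imwrite("pics/s6.png",a)
E
```

```text
[ 0.54853923 -0.16503251  0.13247668] [-0.54384898  0.15293916 -0.50815375] 59.64636151077774
```

View pics/s6.png

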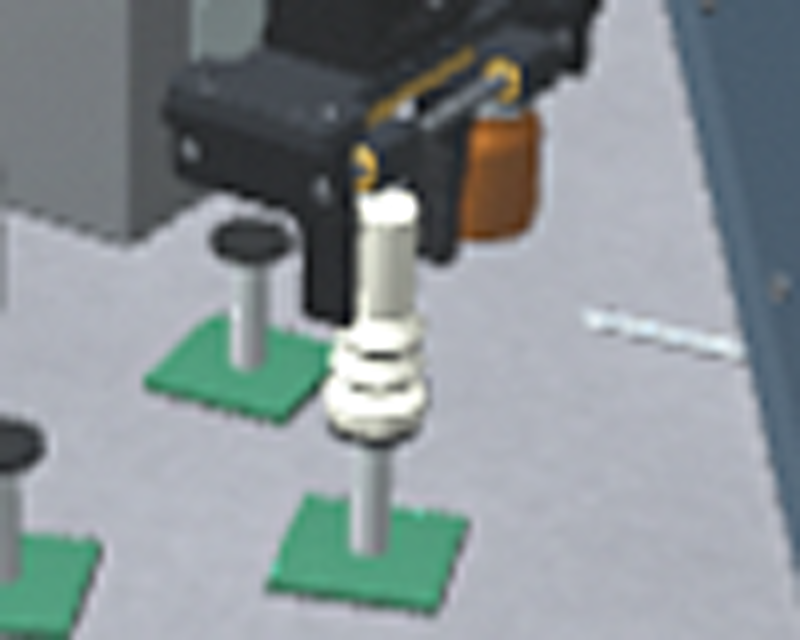

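It stands upright on the top after release, with its foot at (377,420). Raising the gripper clear.

Request:
arm_command([
  {"translation": [0, 0, -0.5], "dr": [0, 0, 0], "jaw": 0.2},
  {"translation": [0, 0, -0.8], "dr": [0, 0, 0], "jaw": 0},
  {"translation": [0, 0, -1], "dr": [0, 0, 0], "jaw": 0},
  {"translation": [0, 0, -1], "dr": [0, 0, 0], "jaw": 0},
  {"translation": [0, 0, -1], "dr": [0, 0, 0], "jaw": 0},
  {"translation": [0, 0, -1], "dr": [0, 0, 0], "jaw": 0},
  {"translation": [0, 0, -1], "dr": [0, 0, 0], "jaw": 0},
  {"translation": [0, 0, 0], "dr": [0, 0, 0], "jaw": 0},
  {"translation": [0, 0, 0], "dr": [0, 0, 0], "jaw": 0},
  {"translation": [0, 0, 0], "dr": [0, 0, 0], "jaw": 0},
])

```text
time_s: 10.53
position: [0.5479, -0.1647, 0.2893]
tcp_rot: [[1.0, -0.0, -0.001], [-0.0, -1.0, 0.001], [-0.001, -0.001, -1.0]]
force: [0.7, -0.2, -0.9]
opening: 1.0
```

```bash
python3 - <<'E'
from h import *
s=read_state();print(s["position"])
for n in("side","wrist","top"):
    p,d=capture(n);C=cloud(n,d,s);g=p.astype(int)
    k=(g.min(2)>100)&(np.hypot(C[...,0]-.5475,C[...,1]+.1645)<.035)
    a=k&(C[...,2]>.155)&(C[...,2]<.165);b=k&(C[...,2]>.07)&(C[...,2]<.13)
    print(n,a.sum(),C[a].mean(0),b.sum())
E
```

```text
[ 0.54786711 -0.16471196  0.28932885]
side 33 [ 0.54525219 -0.16179704  0.15856661] 193
wrist 953 [ 0.54878632 -0.16605     0.16030939] 827
top 0 [nan nan nan] 0<stdin>:7: RuntimeWarning: Mean of empty slice.
  ret = um.true_divide(
```

Request:
arm_command([
  {"translation": [0, -0.5, 0], "dr": [0, 0, -1], "jaw": 0},
  {"translation": [0, 0, 0], "dr": [0, 0, -1], "jaw": 0},
  {"translation": [0, 0, 0], "dr": [0, 0, -1], "jaw": 0},
  {"translation": [0, 0, 0], "dr": [0, 0, -1], "jaw": 0},
  {"translation": [0, 0, 0], "dr": [0, 0, -1], "jaw": 0},
  {"translation": [0, 0, 0], "dr": [0, 0, -1], "jaw": 0},
  {"translation": [0, 0, 0], "dr": [0, 0, -1], "jaw": 0},
  {"translation": [0, 0, 0], "dr": [0, 0, -1], "jaw": 0},
  {"translation": [0, 0, 0], "dr": [0, 0, -1], "jaw": 0},
  {"translation": [0, 0, 0], "dr": [0, 0, -1], "jaw": 0},
  {"translation": [0, 0, 0], "dr": [0, 0, -1], "jaw": 0},
  {"translation": [0, 0, 0], "dr": [0, 0, -1], "jaw": 0},
])

```text
time_s: 11.68
position: [0.548, -0.1523, 0.2886]
tcp_rot: [[0.304, 0.953, -0.002], [0.953, -0.304, 0.001], [0.0, -0.003, -1.0]]
force: [0.6, 0.3, -0.8]
opening: 1.0
```

Request:
arm_command([
  {"translation": [0, 0, 0], "dr": [0, 0, -1], "jaw": 0},
  {"translation": [0, 0, 0], "dr": [0, 0, -1], "jaw": 0},
  {"translation": [0, 0, 0], "dr": [0, 0, -1], "jaw": 0},
  {"translation": [1, 0, 0], "dr": [0, 0, -0.33], "jaw": 0},
  {"translation": [1, 0, 0], "dr": [0, 0, 0], "jaw": 0},
  {"translation": [1, 0, 0], "dr": [0, 0, 0], "jaw": 0},
  {"translation": [1, 0, 0], "dr": [0, 0, 0], "jaw": 0},
  {"translation": [1, 0, 0], "dr": [0, 0, 0], "jaw": 0},
  {"translation": [1, 0, 0], "dr": [0, 0, 0], "jaw": 0},
  {"translation": [1, 0, 0], "dr": [0, 0, 0], "jaw": 0},
  {"translation": [1, 0, 0], "dr": [0, 0, 0], "jaw": 0},
  {"translation": [1, 0, 0], "dr": [0, 0, 0], "jaw": 0},
])

```text
time_s: 12.68
position: [0.5409, 0.0735, 0.2888]
tcp_rot: [[-0.034, 0.999, -0.003], [0.999, 0.034, 0.0], [0.0, -0.003, -1.0]]
force: [0.6, 0.6, -0.6]
opening: 0.999
```

Request:
arm_command([
  {"translation": [0.87, -0.16, 0], "dr": [0, 0, 0], "jaw": 0.2},
  {"translation": [0.87, -0.16, 0], "dr": [0, 0, 0], "jaw": 0.2},
  {"translation": [0.87, -0.16, 0], "dr": [0, 0, 0], "jaw": 0.2},
  {"translation": [0.87, -0.16, 0], "dr": [0, 0, 0], "jaw": 0.2},
  {"translation": [0.87, -0.16, 0], "dr": [0, 0, 0], "jaw": 0.2},
  {"translation": [0, 0, 1], "dr": [0, 0, 0], "jaw": 0.2},
  {"translation": [0, 0, 1], "dr": [0, 0, 0], "jaw": 0.2},
  {"translation": [0, 0, 1], "dr": [0, 0, 0], "jaw": 0.2},
  {"translation": [0, 0, 1], "dr": [0, 0, 0], "jaw": 0.2},
  {"translation": [0, 0, 0], "dr": [0, 0, 0], "jaw": 0.2},
  {"translation": [0, 0, 0], "dr": [0, 0, 0], "jaw": 0.2},
  {"translation": [0, 0, 0], "dr": [0, 0, 0], "jaw": 0.2},
])

```text
time_s: 13.68
position: [0.5185, 0.1804, 0.1905]
tcp_rot: [[-0.034, 0.999, 0.001], [0.999, 0.034, 0.0], [0.0, 0.001, -1.0]]
force: [-0.5, 0.2, 0.6]
opening: 0.799
```

```bash
python3 - <<'E'
from h import *
s=read_state();print(s["position"],s["tcp_rot"].round(3).tolist(),s["joint_positions"].round(1))
p,d=capture("wrist");cv2.imwrite("pics/w7.png",p[:,:,::-1])
C=cloud("wrist",d,s);k=(C[...,2]>.082)&(C[...,2]<.092)&(abs(C[...,0]-.517)<.03)&(abs(C[...,1]-.18)<.15)
w=C[k];print(len(w),w.min(0),w.max(0),cv2.fitLine(w[:,:2].astype(np.float32),cv2.DIST_HUBER,0,.01,.01).ravel())
dk=k&(p.max(2)<50);print("dark grip",dk.sum(),C[dk].min(0),C[dk].max(0),C[dk].mean(0))
E
```

```text
[0.51852308 0.18038479 0.19052953] [[-0.034, 0.999, 0.001], [0.999, 0.034, 0.0], [0.0, 0.001, -1.0]] [ 7.5 27.4 95.5  0.  57.1  5.5]
6786 [0.4994083  0.07715401 0.08201392] [0.53635345 0.28555983 0.08961064] [ 0.03406147 -0.99941975  0.51718265  0.20150921]
dark grip 3120 [0.50048658 0.13466013 0.08234352] [0.52663928 0.28044232 0.08961064] [0.51765205 0.1840547  0.08686033]
```

View pics/w7.png

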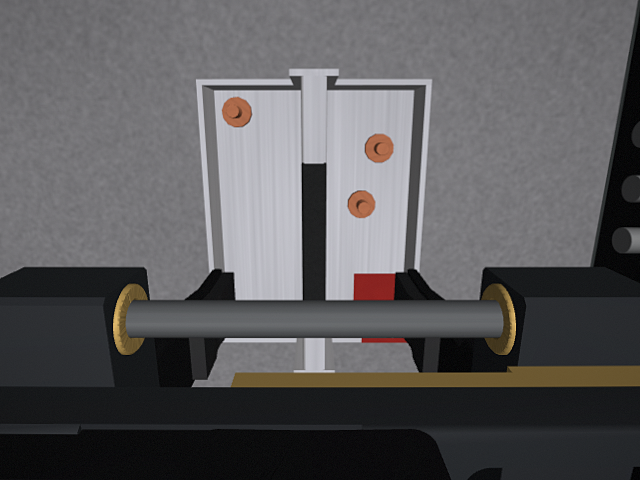

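The bar lies centred between the jaws along u=314 and is parallel to the tool's x. I'll descend and grip it.

Request:
arm_command([
  {"translation": [0, 0, 0.9], "dr": [0, 0, 0], "jaw": 0.3},
  {"translation": [0, 0, 0.9], "dr": [0, 0, 0], "jaw": 0.3},
  {"translation": [0, 0, 0.9], "dr": [0, 0, 0], "jaw": 0.3},
  {"translation": [0, 0, 0.9], "dr": [0, 0, 0], "jaw": 0.3},
  {"translation": [0, 0, 0.8], "dr": [0, 0, 0], "jaw": 0.3},
  {"translation": [0, 0, 0.54], "dr": [0, 0, 0], "jaw": 0.3},
  {"translation": [0, 0, 0], "dr": [0, 0, 0], "jaw": 0.3},
  {"translation": [0, 0, 0], "dr": [0, 0, 0], "jaw": 0.5},
  {"translation": [0, 0, 0], "dr": [0, 0, 0], "jaw": 0.7},
  {"translation": [0, 0, 0], "dr": [0, 0, 0], "jaw": 0.8},
  {"translation": [0, 0, 0], "dr": [0, 0, 0], "jaw": 1},
  {"translation": [0, 0, 0], "dr": [0, 0, 0], "jaw": 1},
])

```text
time_s: 14.73
position: [0.5186, 0.1804, 0.0676]
tcp_rot: [[-0.035, 0.999, 0.002], [0.999, 0.035, 0.0], [0.0, 0.002, -1.0]]
force: [-1.2, 0.2, 0.7]
opening: 0.408
```

Request:
arm_command([
  {"translation": [0, 0, 0], "dr": [0, 0, 0], "jaw": 1},
  {"translation": [0, 0, 0], "dr": [0, 0, 0], "jaw": 1},
  {"translation": [0, 0, 0], "dr": [0, 0, 0], "jaw": 1},
  {"translation": [0, 0, 0], "dr": [0, 0, 0], "jaw": 1},
  {"translation": [0, 0, 0], "dr": [0, 0, 0], "jaw": 1},
])

```text
time_s: 15.15
position: [0.518, 0.1803, 0.0667]
tcp_rot: [[-0.035, 0.999, 0.0], [0.999, 0.035, 0.0], [0.0, 0.0, -1.0]]
force: [-0.7, 0.5, 2.1]
opening: 0.179
```

Gripped at 0.179, about 15.6 mm. Lifting slowly.

Request:
arm_command([
  {"translation": [0, 0, -0.2], "dr": [0, 0, 0], "jaw": 1},
  {"translation": [0, 0, -0.4], "dr": [0, 0, 0], "jaw": 1},
  {"translation": [0, 0, -0.7], "dr": [0, 0, 0], "jaw": 1},
  {"translation": [0, 0, -0.8], "dr": [0, 0, 0], "jaw": 1},
  {"translation": [0, 0, -0.8], "dr": [0, 0, 0], "jaw": 1},
  {"translation": [0, 0, -0.8], "dr": [0, 0, 0], "jaw": 1},
  {"translation": [0, 0, -0.8], "dr": [0, 0, 0], "jaw": 1},
  {"translation": [0, 0, -0.8], "dr": [0, 0, 0], "jaw": 1},
  {"translation": [0, 0, -0.8], "dr": [0, 0, 0], "jaw": 1},
  {"translation": [0, 0, -0.8], "dr": [0, 0, 0], "jaw": 1},
  {"translation": [0, 0, -0.6], "dr": [0, 0, 0], "jaw": 1},
  {"translation": [0, 0, -0.3], "dr": [0, 0, 0], "jaw": 1},
])

```text
time_s: 16.15
position: [0.5181, 0.1804, 0.2639]
tcp_rot: [[-0.035, 0.999, 0.003], [0.999, 0.035, 0.0], [0.0, 0.003, -1.0]]
force: [1.0, -0.7, -4.0]
opening: 0.179
```

```bash
python3 - <<'E'
from h import *
s=read_state();print(s["position"],s["force"],s["opening"])
p,d=capture("side");cv2.imwrite("pics/s8.png",p[:,:,::-1])
E
```

```text
[0.51814464 0.18042495 0.26386557] [ 0.98992574 -0.70351821 -4.03060288] 0.17877273053797746
```

View pics/s8.png

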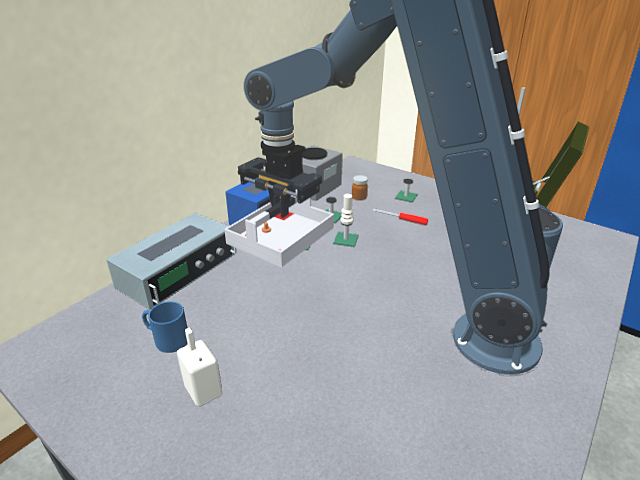

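The tray hangs level with the insulator standing clear of it. Now I'll tip gently towards the red corner.

Request:
arm_command([
  {"translation": [0, 0, -0.5], "dr": [0.14, 0.15, 0], "jaw": 1},
  {"translation": [0, 0, -0.5], "dr": [0.28, 0.3, 0], "jaw": 1},
  {"translation": [0, 0, 0], "dr": [0.28, 0.3, 0], "jaw": 1},
  {"translation": [0, 0, 0], "dr": [0.28, 0.3, 0], "jaw": 1},
  {"translation": [0, 0, 0], "dr": [0.28, 0.3, 0], "jaw": 1},
  {"translation": [0, 0, 0], "dr": [0.28, 0.3, 0], "jaw": 1},
  {"translation": [0, 0, 0], "dr": [0.28, 0.3, 0], "jaw": 1},
  {"translation": [0, 0, 0], "dr": [0.28, 0.3, 0], "jaw": 1},
  {"translation": [0, 0, 0], "dr": [0, 0, 0], "jaw": 1},
  {"translation": [0, 0, 0], "dr": [0, 0, 0], "jaw": 1},
  {"translation": [0, 0, 0], "dr": [0, 0, 0], "jaw": 1},
  {"translation": [0, 0, 0], "dr": [0, 0, 0], "jaw": 1},
])

```text
time_s: 17.2
position: [0.5176, 0.1804, 0.2864]
tcp_rot: [[-0.008, 0.975, -0.224], [0.973, 0.06, 0.223], [0.231, -0.216, -0.949]]
force: [-0.7, 0.1, -4.4]
opening: 0.179
```

```bash
python3 - <<'E'
from h import *
s=read_state();print(s["position"],s["force"],s["opening"],s["tcp_rot"].round(3).tolist(),s["joint_positions"].round(1))
p,d=capture("wrist");cv2.imwrite("pics/w9.png",p[:,:,::-1])
p,d=capture("side");cv2.imwrite("pics/s9.png",cv2.resize(p[130:330,180:420,::-1],None,fx=3,fy=3))
E
```

```text
[0.51756279 0.18038594 0.28637811] [-0.72178124  0.06614201 -4.36539252] 0.1793092393966081 [[-0.008, 0.975, -0.224], [0.973, 0.06, 0.223], [0.231, -0.216, -0.949]] [ 0.3 25.4 83.8 13.  84.2 -4.6]
```

View pics/w9.png

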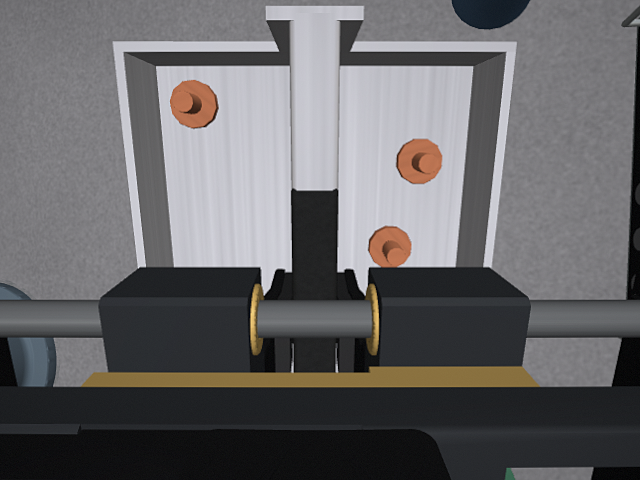

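View pics/s9.png

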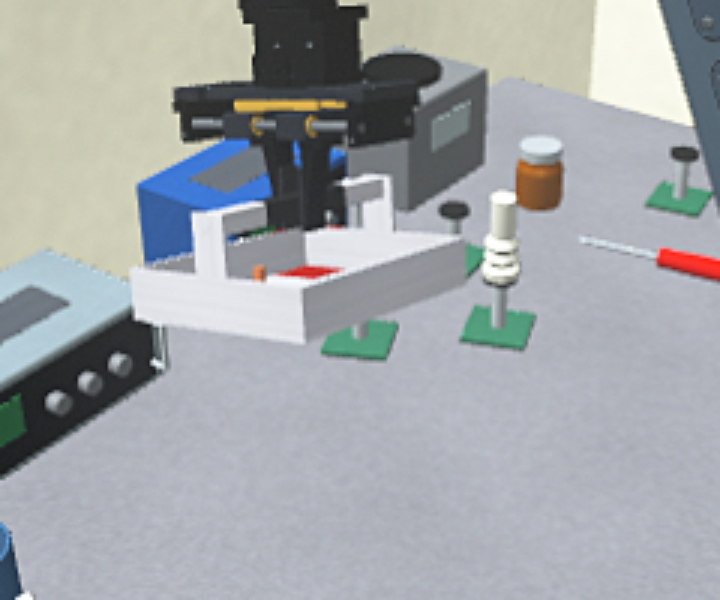

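```bash
cat >> h.py <<'E'
def trayfit(tag):
    s=read_state();p,d=capture("wrist");cv2.imwrite(f"pics/{tag}.png",p[:,:,::-1])
    C=cloud("wrist",d,s);T=(C-s["position"])@s["tcp_rot"]  # tool coords
    g=p.astype(int)
    k=(d>0)&(g.min(2)>150)&(g.max(2)-g.min(2)<40)&(np.hypot(T[...,0],T[...,1])<.12)&(T[...,2]>.03)&(T[...,2]<.14)
    P=C[k]
    best=None;rng=np.random.default_rng(0)
    for _ in range(300):
        a=P[rng.choice(len(P),3,False)];n=np.cross(a[1]-a[0],a[2]-a[0]);l=np.linalg.norm(n)
        if l<1e-5: continue
        n/=l;i=abs((P-a[0])@n)<.002
        if abs(n@s["tcp_rot"][:,2])<.8: continue
        if best is None or i.sum()>best.sum(): best=i
    Q=P[best];c=Q.mean(0);n=np.linalg.svd(Q-c,full_matrices=False)[2][2];n*=np.sign(n[2])
    nt=n@s["tcp_rot"]
    print("floor pts",best.sum(),"normal world",n.round(3),"tilt",np.degrees(np.arccos(n[2])).round(1),"normal in tool",nt.round(3),"dist TCP-floor",((s["position"]-c)@n).round(4))
    return s,p,C,T,n,c
E
python3 - <<'E'
from h import *
trayfit("w10")
E
```

```text
floor pts 45214 normal world [ 0.223 -0.219  0.95 ] tilt 18.2 normal in tool [ 0.005 -0.    -1.   ] dist TCP-floor 0.0629
```

The tray hasn't slipped in the fingers, and its tilt is 18.2°. The studs at (193,103), (419,161) and (389,246) haven't moved yet, so I'll tip further.

Request:
arm_command([
  {"translation": [0, 0, 0], "dr": [0.14, 0.15, 0], "jaw": 1},
  {"translation": [0, 0, 0], "dr": [0.14, 0.15, 0], "jaw": 1},
  {"translation": [0, 0, 0], "dr": [0.14, 0.15, 0], "jaw": 1},
  {"translation": [0, 0, 0], "dr": [0.14, 0.15, 0], "jaw": 1},
  {"translation": [0, 0, 0], "dr": [0.14, 0.15, 0], "jaw": 1},
  {"translation": [0, 0, 0], "dr": [0, 0, 0], "jaw": 1},
  {"translation": [0, 0, 0], "dr": [0, 0, 0], "jaw": 1},
  {"translation": [0, 0, 0], "dr": [0, 0, 0], "jaw": 1},
  {"translation": [0, 0, 0], "dr": [0, 0, 0], "jaw": 1},
  {"translation": [0, 0, 0], "dr": [0, 0, 0], "jaw": 1},
  {"translation": [0, 0, 0], "dr": [0, 0, 0], "jaw": 1},
])

```text
time_s: 18.27
position: [0.518, 0.1803, 0.2867]
tcp_rot: [[0.012, 0.956, -0.295], [0.952, 0.079, 0.294], [0.305, -0.284, -0.909]]
force: [0.3, -0.2, -4.6]
opening: 0.18
```

```bash
python3 - <<'E'
from h import *
s=trayfit("w11")[0];print(s["time_s"],s["joint_positions"].round(1))
E
```

```text
floor pts 47683 normal world [ 0.295 -0.291  0.91 ] tilt 24.5 normal in tool [ 0.004  0.    -1.   ] dist TCP-floor 0.0629
18.2667 [-1.7 27.5 82.  16.6 88.9 -6.8]
```

View pics/w11.png

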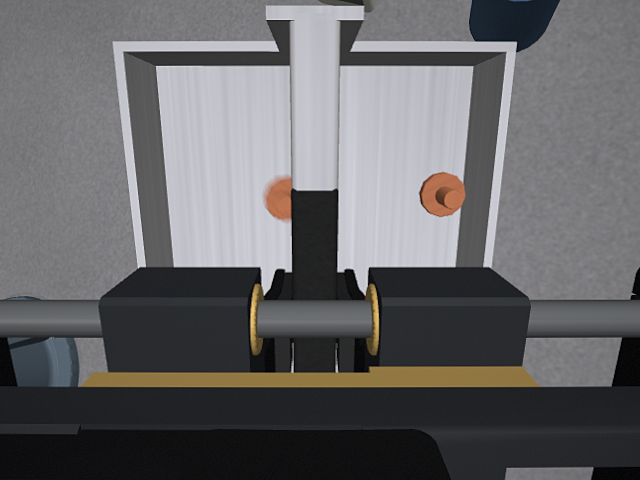

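The studs are sliding: one is passing under the bar at (282,199) and one is on the +y wall at (442,194). Going on to about 34°.

Request:
arm_command([
  {"translation": [0, 0, 0], "dr": [0, 0, 0], "jaw": 1},
  {"translation": [0, 0, 0], "dr": [0, 0, 0], "jaw": 1},
  {"translation": [0, 0, 0], "dr": [0.14, 0.16, 0], "jaw": 1},
  {"translation": [0, 0, 0], "dr": [0.14, 0.16, 0], "jaw": 1},
  {"translation": [0, 0, 0], "dr": [0.14, 0.16, 0], "jaw": 1},
  {"translation": [0, 0, 0], "dr": [0.14, 0.16, 0], "jaw": 1},
  {"translation": [0, 0, 0], "dr": [0.14, 0.16, 0], "jaw": 1},
  {"translation": [0, 0, 0], "dr": [0.14, 0.16, 0], "jaw": 1},
  {"translation": [0, 0, 0], "dr": [0.14, 0.16, 0], "jaw": 1},
  {"translation": [0, 0, 0], "dr": [0.1, 0.11, 0], "jaw": 1},
  {"translation": [0, 0, 0], "dr": [0, 0, 0], "jaw": 1},
  {"translation": [0, 0, 0], "dr": [0, 0, 0], "jaw": 1},
])

```text
time_s: 19.32
position: [0.5182, 0.18, 0.2863]
tcp_rot: [[0.058, 0.916, -0.396], [0.907, 0.118, 0.404], [0.417, -0.383, -0.825]]
force: [-0.5, -0.2, -3.6]
opening: 0.181
```

Request:
arm_command([
  {"translation": [0, 0, 0], "dr": [0, 0, 0], "jaw": 1},
  {"translation": [0, 0, 0], "dr": [0, 0, 0], "jaw": 1},
  {"translation": [0, 0, 0], "dr": [0, 0, 0], "jaw": 1},
  {"translation": [0, 0, 0], "dr": [0, 0, 0], "jaw": 1},
  {"translation": [0, 0, 0], "dr": [0, 0, 0], "jaw": 1},
  {"translation": [0, 0, 0], "dr": [0, 0, 0], "jaw": 1},
  {"translation": [0, 0, 0], "dr": [0, 0, 0], "jaw": 1},
  {"translation": [0, 0, 0], "dr": [0, 0, 0], "jaw": 1},
  {"translation": [0, 0, 0], "dr": [0, 0, 0], "jaw": 1},
  {"translation": [0, 0, 0], "dr": [0, 0, 0], "jaw": 1},
])

```text
time_s: 20.15
position: [0.5181, 0.1801, 0.2865]
tcp_rot: [[0.057, 0.916, -0.396], [0.907, 0.118, 0.404], [0.417, -0.383, -0.825]]
force: [0.0, 0.0, -4.7]
opening: 0.179
```

```bash
python3 - <<'E'
from h import *
s=trayfit("w12")[0];print(s["time_s"],s["position"],s["force"],s["opening"],s["joint_positions"].round(1))
p,d=capture("side");cv2.imwrite("pics/s12.png",cv2.resize(p[110:310,180:420,::-1],None,fx=3,fy=3))
p,d=capture("top");cv2.imwrite("pics/t12.png",p[:,:,::-1])
E
```

```text
floor pts 50178 normal world [ 0.396 -0.402  0.825] tilt 34.4 normal in tool [ 0.001 -0.    -1.   ] dist TCP-floor 0.0628
20.15 [0.51809494 0.18013068 0.28653675] [ 0.02440815  0.00570291 -4.68751561] 0.179471901930796 [-4.6 31.1 79.8 21.9 96.1 -9.4]
```

View pics/w12.png

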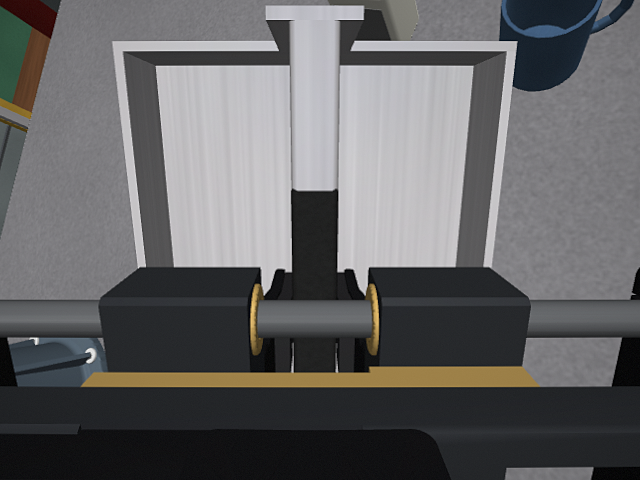

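View pics/s12.png

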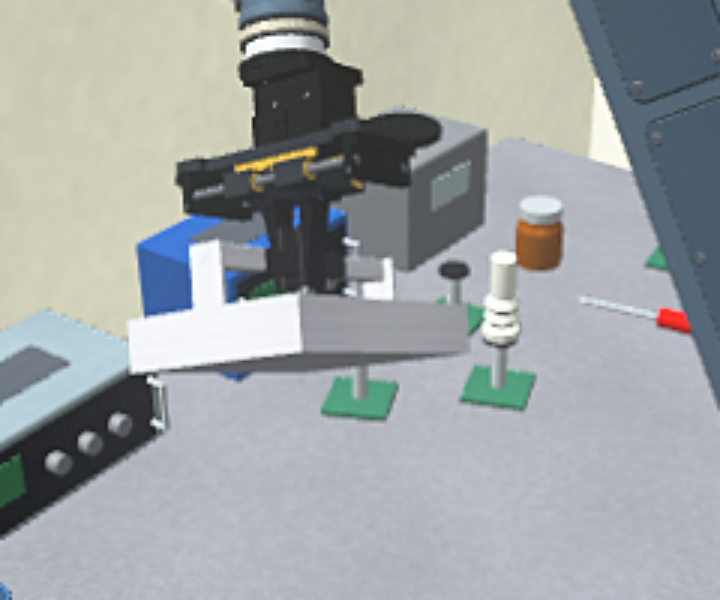

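View pics/t12.png

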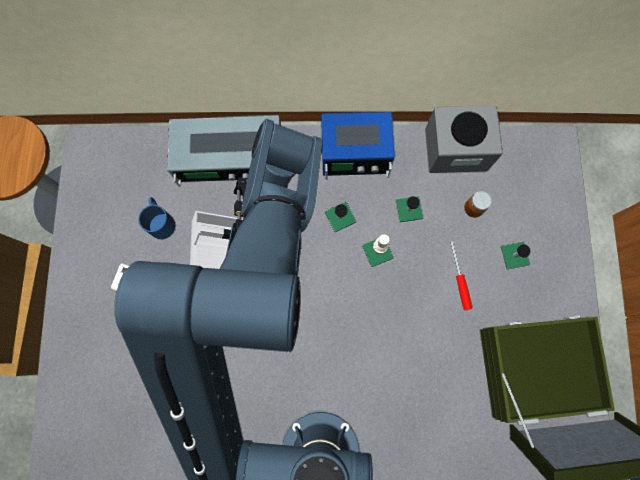

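The studs have left the wrist view and gone towards the corner, which the gripper hides. I'll ease the tilt back to about 17° so the side camera can see into the corner. Friction should hold the studs there, and the slope still runs down to the corner.

Request:
arm_command([
  {"translation": [0, 0, 0], "dr": [-0.1, -0.1, 0], "jaw": 1},
  {"translation": [0, 0, 0], "dr": [-0.2, -0.22, 0], "jaw": 1},
  {"translation": [0, 0, 0], "dr": [-0.2, -0.22, 0], "jaw": 1},
  {"translation": [0, 0, 0], "dr": [-0.2, -0.22, 0], "jaw": 1},
  {"translation": [0, 0, 0], "dr": [-0.2, -0.22, 0], "jaw": 1},
  {"translation": [0, 0, 0], "dr": [-0.2, -0.22, 0], "jaw": 1},
  {"translation": [0, 0, 0], "dr": [-0.2, -0.22, 0], "jaw": 1},
  {"translation": [0, 0, 0], "dr": [-0.2, -0.22, 0], "jaw": 1},
  {"translation": [0, 0, 0], "dr": [-0.2, -0.22, 0], "jaw": 1},
  {"translation": [0, 0, 0], "dr": [-0.2, -0.22, 0], "jaw": 1},
  {"translation": [0, 0, 0], "dr": [0, 0, 0], "jaw": 1},
  {"translation": [0, 0, 0], "dr": [0, 0, 0], "jaw": 1},
])

```text
time_s: 21.3
position: [0.5177, 0.1806, 0.2868]
tcp_rot: [[-0.01, 0.977, -0.212], [0.975, 0.057, 0.214], [0.221, -0.204, -0.954]]
force: [0.2, 0.1, -5.1]
opening: 0.182
```

```bash
python3 - <<'E'
from h import *
s,_,_,_,n,_=trayfit("w13")
# tray frame from tool: tray x=-tool x, y=tool y, z=-tool z ; handle point = TCP -11mm*toolz approx
R=s["tcp_rot"]@np.diag([-1,1,-1]);o=s["position"]-R@np.array([0,0,.0668])
print(np.degrees(np.arccos(R[2,0]))-90,np.degrees(np.arccos(R[2,1]))-90,"corner",o+R@[.101,.081,.004])
p,d=capture("side")
p=np.ascontiguousarray(p[:,:,::-1]);c=proj("side",[o+R@[.101,.081,.004]])[0];print(c)
u,v=c.astype(int)
C=cloud("side",d)
g=p.astype(int);k=(g[...,2]>1.35*g[...,1])&(g[...,1]>1.15*g[...,0])&(g[...,2]>120)
T=(C-o)@R
kk=k&(np.abs(T[...,0])<.105)&(np.abs(T[...,1])<.085)&(T[...,2]<.04)
cv2.imwrite("pics/s13.png",cv2.resize(p[v-40:v+35,u-50:u+50],None,fx=8,fy=8,interpolation=cv2.INTER_CUBIC))
print(kk.sum());P=T[kk];print(P.round(3)[::max(1,len(P)//15)])
E
```

```text
floor pts 50448 normal world [ 0.214 -0.217  0.952] tilt 17.7 normal in tool [-0.003  0.002 -1.   ] dist TCP-floor 0.0629
12.791342941044633 11.78385560256774 corner [0.58456799 0.10013984 0.18799887]
[281.67478057 217.62173393]
137
[[0.087 0.07  0.025]
 [0.061 0.069 0.025]
 [0.06  0.069 0.022]
 [0.037 0.062 0.025]
 [0.042 0.067 0.021]
 [0.09  0.064 0.012]
 [0.087 0.075 0.009]
 [0.04  0.065 0.016]
 [0.082 0.067 0.008]
 [0.044 0.065 0.013]
 [0.073 0.06  0.008]
 [0.04  0.079 0.01 ]
 [0.056 0.059 0.008]
 [0.034 0.071 0.009]
 [0.064 0.06  0.004]
 [0.036 0.059 0.007]]
```

View pics/s13.png

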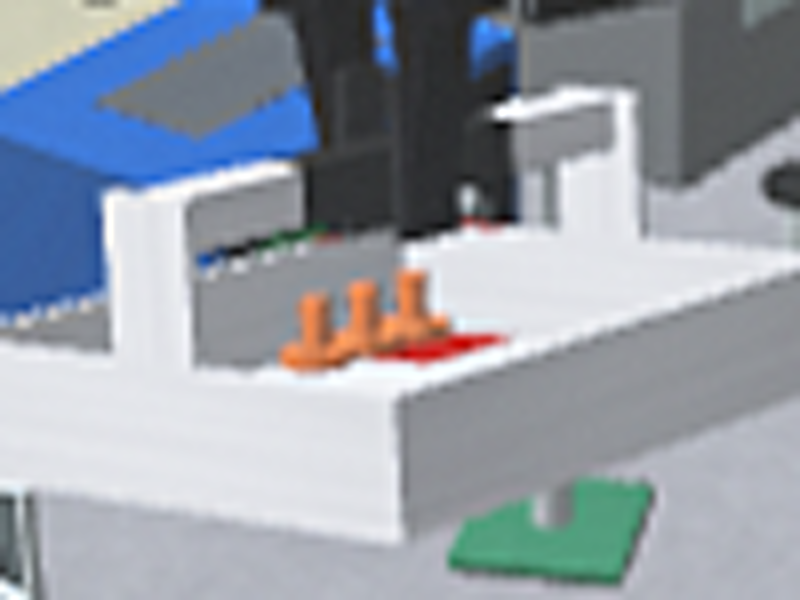

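View pics/w13.png

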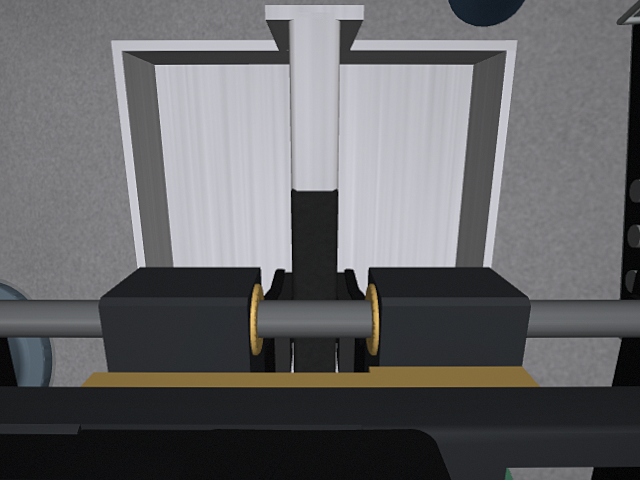

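All three studs stand in a row against the +y wall at tray x of about 0.087, 0.062 and 0.040. The farthest is about 62 mm from the corner, against the 70 mm limit. The tray's x and y axes slope down 12.8° and 11.8°, and the corner is 0.188 m up. I'll wait a moment, recheck that nothing moves, and check the insulator too.

Request:
arm_command([
  {"translation": [0, 0, 0], "dr": [0, 0, 0], "jaw": 1},
  {"translation": [0, 0, 0], "dr": [0, 0, 0], "jaw": 1},
  {"translation": [0, 0, 0], "dr": [0, 0, 0], "jaw": 1},
  {"translation": [0, 0, 0], "dr": [0, 0, 0], "jaw": 1},
  {"translation": [0, 0, 0], "dr": [0, 0, 0], "jaw": 1},
  {"translation": [0, 0, 0], "dr": [0, 0, 0], "jaw": 1},
])

```text
time_s: 21.9
position: [0.5181, 0.1801, 0.2865]
tcp_rot: [[-0.009, 0.977, -0.212], [0.975, 0.056, 0.214], [0.221, -0.204, -0.953]]
force: [0.1, 0.8, -4.5]
opening: 0.178
```

```bash
python3 - <<'E'
from h import *
s=read_state();R=s["tcp_rot"]@np.diag([-1,1,-1]);o=s["position"]-R@np.array([0,0,.0668])
p,d=capture("side");C=cloud("side",d);g=p.astype(int);T=(C-o)@R
k=(g[...,0]>1.35*g[...,1])&(g[...,1]>1.15*g[...,2])&(g[...,0]>120)&(abs(T[...,0])<.105)&(abs(T[...,1])<.085)&(T[...,2]<.04)
pin=k&(T[...,2]>.014)
print("studs x range",T[k][:,0].min(),T[k][:,0].max(),"pins",np.sort(T[pin][:,0]).round(3))
for q in(d,):
    a=(np.hypot(C[...,0]-.5475,C[...,1]+.1645)<.035)&(g.min(2)>100)&(C[...,2]>.08);print("ins side",C[a].mean(0),C[a][:,2].max())
p,d=capture("top");C=cloud("top",d);g=p.astype(int)
a=(np.hypot(C[...,0]-.5475,C[...,1]+.1645)<.03)&(C[...,2]>.15)&(C[...,2]<.17);print("ins top",a.sum(),C[a].mean(0))
d0=np.load("pics/top0.npy");C0=cloud("top",d0);g0=cv2.imread("pics/top0.png")[:,:,::-1].astype(int)
for nm,(u,v,r) in dict(mug=(157,220,25),jar=(478,204,18),driver=(460,280,40)).items():
    print(nm,"diff px",(abs(g-g0)[v-r:v+r,u-r:u+r].max(2)>40).sum())
E
```

```text
studs x range 0.02657490475857875 0.09902810487079329 pins [0.034 0.035 0.036 0.036 0.037 0.037 0.037 0.037 0.038 0.038 0.038 0.039
 0.041 0.044 0.044 0.045 0.052 0.058 0.059 0.059 0.06  0.06  0.06  0.06
 0.061 0.061 0.061 0.061 0.062 0.063 0.064 0.064 0.065 0.066 0.074 0.074
 0.076 0.083 0.084 0.085 0.085 0.085 0.085 0.086 0.086 0.086 0.086 0.087
 0.087 0.089 0.089 0.09  0.093]
ins side [ 0.54163932 -0.15645442  0.12033829] 0.16145385400774692
ins top 81 [ 0.54653206 -0.16514317  0.15999735]
mug diff px 0
jar diff px 0
driver diff px 13
```

Everything is steady and the bystanders haven't moved, so I'm handing in.

```bash
python3 -c "
from rig import *
print(hand_in())"
```

```text
the job is handed in; nothing more can be done
None
```

The job is done and handed in at about 22 s of the 59 s allowed; the hand-in gave no verdict.

**What I did:**
- I set the insulator on the stand nearest the base, seating it with about 5 N of contact before releasing it.
- I gripped the tray by its bar, lifted it and tipped it to 34° towards the red corner. Then I eased it back to about 18° so the side camera could see into the corner.

**Last checks before hand-in:**

| Check | Result |
|---|---|
| Insulator | Upright, top about 1–2 mm from the stand centre |
| Tray hold | Held still, no slip in the fingers, clear of other things |
| Tray slope to the red corner | x 12.8° and y 11.8° (over 7.5° needed) |
| Red corner height | About 0.19 m |
| Studs | Standing at rest in a touching row along the +y wall; farthest about 62 mm from the corner (limit 70 mm) |
| Mug and jar | No change in the top camera picture |

**Caveats:**
- **Stud margin:** the farthest stud has only about 8 mm to spare.
- **Screwdriver:** 13 pixels differed in the top camera picture; I put that down to a shadow and did not look further.
- **Sonde:** the arm partly hid it from the top camera, so I did not measure it at the end. I never moved near it.
- **Discarded reading:** one early wrist camera reading, taken while the arm was still settling, was 7–9 mm off. I discarded it, and the cameras then agreed to about 2 mm.

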